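# Tip the box tube into the welding jig and clamp it

### The arm

A 6-joint arm with a two-finger parallel gripper is mounted at the origin on the work surface. World frame = base frame: x ahead of the robot, y to its left, z up, the work surface at z = 0. Lengths are in m, angles in rad, forces in N, time in s.
With the tool pointing down it reaches from about 0.25 to 0.85 m from the base axis. Payload 12.5 kg.
Tool frame: the origin (TCP) lies midway between the tips of the shut fingers; the grasp point (between the pads) lies 19 mm behind it; x points along the fingers, z is the direction in which the jaws open and shut, and the axes are right-handed (so a half turn about x gives the same grasp; the last joint's range is limited). The gripper opens to 93 mm and grips with 3 to 60 N. Pads are 15 mm wide; open, the fingers measure 128 mm over their backs; the gripper's body (75 mm by 188 mm) begins 65 mm behind the grasp point.
Start: joints at [1.044, 0.351, 1.652, -0, 1.139, -0.085], TCP at [0.235, 0.497, 0.219] pointing down, gripper open.
Joint ranges: [-2.75, 2.75], [-0.79, 2.1], [0.01, 2.65], [-1.57, 4.71], [0.07, 3.14], [-2.87, 2.87]. Speed limits (rad/s): [2.22, 2.22, 2.79, 3.14, 3.14, 3.14].

### API

Orientations are given as a unit quaternion [w, x, y, z].
In Python, from workcell import arm gives the robot as it stands. The module is installed in compiled form; this text tells all that it offers.
- The arm moves only by the shell command python3 -m inch 'ROWS' [OPENING] [FORCE]. ROWS is JSON, a list of rows, each a list of 4 numbers: the shift along the tool's x, y, z in cm, then the turn about the tool's x in rad. In form: [[x, y, z, turn], ...]. A call has exactly 10 rows; each row shifts and turns the commanded pose from where the row before left it, along the tool's axes as they then stand; what a row does not reach is not made up. A row lasts 1/12 s, in which the tool goes at most 41.7 mm and 7.16 degrees, less where a joint would pass 70% of its speed; a pose out of reach is approached as far as the arm can. A call is refused whole if a number of a shift passes 4.17 or a number of a turn 0.125, either way. A call with a gripper value outside its range is refused whole. OPENING is the opening, from 0 (shut) to 1 (fully open), set as the call begins (- or left out, the last holds). The fingers move at their own pace and stop on an object; FORCE is the grip in N (left out, the last holds). Time passes only in rows, so rows that do not move let the fingers close, or fill a call up. It gives the time, the measured TCP pose, the force and the opening at its end, in the units of the state.
- arm.get_state(): the state, without advancing time (a new reading comes with each control period).
- arm.camera(name): name is "side" or "top"; returns a dict with "color" (400x640x3 uint8, blue, green, red), "fx", "fy", "cx", "cy" (pixels), "xyz" and "attitude" of the camera in the world. Camera axes: x right, y up, looking along -z (the intrinsics and any distortion apply to the point x, -y, -z); pixel columns grow to the right and rows downward; lengths in m; the calibration is good to about 2 mm. A picture is of the moment at which its call begins. There is no depth.
- arm.hand_in(): hands the job in, once; it reports no verdict.
Trained networks look in the newest picture that a camera, given by its name, has taken for a name from the list of things; names that differ only in an ending like _2 or _b are one class to them, and where a whole thing is asked for, a point or a joint stands for the part that bears it (a point fixed in the world has none). Each returns a list of dicts, best first, with "score" (0 to 1); they miss things now and then, are a little off and sometimes report something else, mostly with a low value. They report only what shows in the picture. A call takes as long as a camera call. They do not tell look-alikes from the thing itself.
- arm.look_for(camera, query): "centre" ([column, row] in pixels, amid what is visible of it).
The state is a dict: "clock": time; "joint_pos": joint angles; "qvel": joint speeds; "effort": joint torques, N m; "position": TCP position; "eef_rot": TCP orientation; "ft_force": force on the tool from outside, world axes, zero at the start; "wrist_torque": the same for the moment, N m; "opening": opening from 0.0 (shut) to 1.0 (fully open).
Only numpy, scipy, OpenCV 4.12 (cv2) and the standard library are available. Lean on these libraries where they do the work, as an engineer would, in place of code of your own. Each camera call takes 0.05 s, during which the arm holds its last target.

### The job

The short steel box tube stands on end in the welding jig. Without gripping or lifting anything, push it over with the fingers so that it lies down in the jig's bed, pointing at the yellow end stop, and push it along the bed until it is fully home against that stop; then push the red-ended clamp arm over and press it down until its pad rests on the tube. Leave the wire spool, the tin and the magnet where they are.

Things in the scene. Friction and masses are not known exactly. Their poses are not given: they have to be found in the camera images.
- jig: Welding jig fixed to the table, steel plate 290 x 130 x 12 mm (bed surface at z = 12). Origin: centre of its underside; x runs along the bed towards the yellow end stop, y towards the clamp's hinge, z up. Two blue guide rails, x = -145 to 120, tops at z = 26, inner faces at y = +-23, outer at +-33. Clamp bracket: x = 69 to 111, y = 38 to 64, up to z = 78.
- stop (a point): Middle of the end stop's face that the tube must bear on: at (120, 0, 32) mm in the jig's frame; axes as the jig's. The stop is a yellow block at x = 120 to 140, y = +-35, up to z = 50.
- tube: Loose closed steel box tube 40 x 40 x 140 mm, about 0.5 kg, pale grey with a copper weld seam at its head. Starts standing on the bed between the rails, its centre at x = -85 to -55 in the jig's frame. Origin: centre of its foot end; z runs to its head, x to the stop while it stands. 1 to 2 N near the top tips it; it falls by itself once its top has gone 40 to 50 mm, and may slip a few cm.
- tube_head (a point): Centre of the tube's head (top) end face, 140 mm from its origin. It is this face that meets the stop.
- tube_mid (a point): Centre of the tube, 70 mm from either end: 82 above the table while standing, 32 when lying on the bed.
- tube_toe (a point): Middle of the foot's edge on the stop side (20 mm from the tube's axis, at the foot): the edge over which it tips; it stays on the bed throughout.
- clamp (a joint): Angle of the clamp arm in rad: 0 = level across the bed, its rubber pad just on a lying tube; pi/2 = upright; more = leaning away from the bed (starts at 1.65 to 2.0, limit 2.1). With nothing under the pad it can go down to -0.12. The hinge is stiff (about 0.1 N m): the arm stays where it is left.
- clamp_hinge (a point): Point on the clamp's hinge line, at (90, 50, 66) in the jig's frame; the hinge line is parallel to the jig's x. The arm is 24 mm wide along x, 12 mm thick, the outer 45 mm being a red plastic end 16 mm thick.
- clamp_tip (a point): Free end of the clamp arm, 95 mm from the hinge line. The pad (20 mm across) is on the bed-facing side, 50 mm from the hinge line. Shut, the arm runs from the hinge to y = -45 in the jig's frame, the top of its red end at z = 74.
- spool: Bystander: loose black spool of copper-coloured wire, 88 mm across, 44 mm high; origin at the centre of its underside.
- tin: Bystander: loose green tin with a pale band, 58 mm across, 85 mm high; origin at the centre of its underside.
- magnet: Bystander: loose red L-shaped welding magnet, about 75 x 72 x 20 mm, lying flat; origin at the middle of its underside.
Not all that is in view belongs to the job. There is more than one size of the tube; the one meant has the size given above.

How it is judged:
By the outcome, as a careful person would: the job done as asked, in the order asked, and still so for the second after the job is handed in, with the robot touching nothing.
It also fails if it takes over 54 s, if anything falls off the work surface, if the arm or the gripper's body presses on something with over 40 N, if the wrist force passes 120 N, or if a joint passes its speed limit or range.

## Working session

There is one attempt and no reset: what is moved stays moved. The work goes in short steps, Python scripts to look and compute and a shell command to move; the robot and the scene stay as the last step left them, time stands still between calls to the robot, and variables do not carry over. Pictures are saved under pics/ and viewed, and the job is handed in when it is done.

```bash
mkdir -p pics; python3 - <<'E'
from workcell import arm
import cv2
s=arm.get_state(); print({k:s[k] for k in ('clock','position','eef_rot','ft_force','opening')})
for n in ("side","top"):
    c=arm.camera(n); cv2.imwrite(f'pics/{n}0.png',c['color']); print(n,{k:v for k,v in c.items() if k!='color'})
    for q in ("jig","tube","stop","clamp","clamp_tip","tube_head","clamp_hinge","spool","tin","magnet"):
        print(q,[(round(r['score'],2),[round(float(x)) for x in r['centre']]) for r in arm.look_for(n,q)][:4])
E
```

```text
{'clock': 0.0, 'position': array([0.23496435, 0.49690418, 0.21810461]), 'eef_rot': array([ 0.59704579, -0.37846169,  0.59778075,  0.37810216]), 'ft_force': array([-0.60618991, -0.82798498,  0.96355723]), 'opening': 0.9987063112046818}
side {'fx': 372.7993981270858, 'fy': 372.7993981270858, 'cx': 322.1586899685558, 'cy': 198.744374458948, 'xyz': array([ 0.31380039, -0.52636712,  0.45878459]), 'attitude': array([ 0.8400485 ,  0.47758237, -0.13609129, -0.21843251])}
jig [(0.97, [287, 247])]
tube [(0.92, [434, 254]), (0.88, [323, 239]), (0.83, [364, 300])]
stop [(0.88, [291, 242])]
clamp [(0.82, [254, 187])]
clamp_tip [(0.9, [255, 185]), (0.28, [289, 242])]
tube_head [(0.97, [362, 301]), (0.74, [442, 249]), (0.7, [256, 187]), (0.6, [321, 237])]
clamp_hinge [(0.93, [290, 241])]
spool [(0.74, [232, 289]), (0.66, [321, 237])]
tin [(0.98, [406, 237])]
magnet [(0.85, [348, 216])]
top {'fx': 378.71334112472493, 'fy': 378.71334112472493, 'cx': 321.18507084278497, 'cy': 206.6949735854185, 'xyz': array([ 0.5175498 , -0.01864164,  0.78186387]), 'attitude': array([-0.70212723, -0.04967147,  0.05191871,  0.70841693])}
jig [(0.76, [316, 235])]
tube [(0.78, [362, 232]), (0.65, [438, 163]), (0.63, [460, 252])]
stop [(0.61, [317, 236])]
clamp [(0.84, [271, 261])]
clamp_tip [(0.65, [271, 260])]
tube_head [(0.77, [364, 234]), (0.76, [461, 252]), (0.66, [438, 162]), (0.54, [293, 167])]
clamp_hinge [(0.87, [319, 234])]
spool [(0.81, [346, 313]), (0.73, [365, 233])]
tin [(0.59, [372, 153]), (0.49, [366, 235])]
magnet [(0.74, [290, 164])]
```

View pics/side0.png

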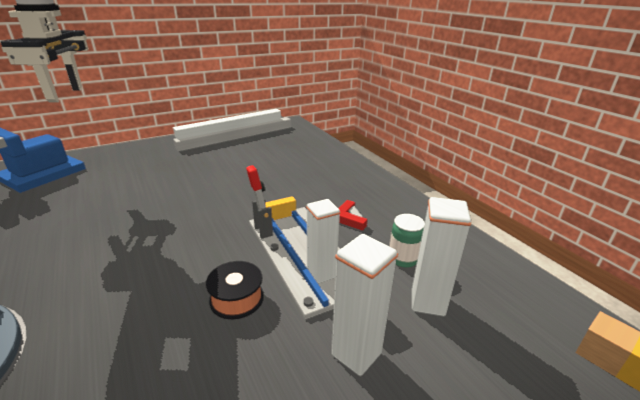

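View pics/top0.png

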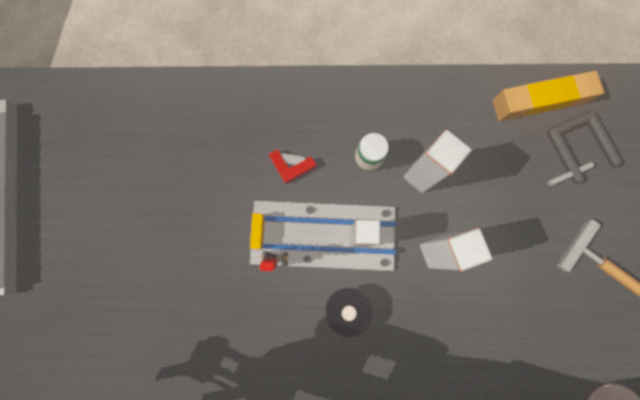

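The candidates for the tube are the one in the jig (side 322,240; top 367,232), the big box at side (362,300) / top (460,252), and the big box at side (440,255) / top (440,160). I choose the one between the rails and will check it in close crops.

```bash
python3 - <<'E'
import cv2
a=cv2.imread('pics/top0.png')[190:280,240:410]; cv2.imwrite('pics/topc.png',cv2.resize(a,None,fx=4.7,fy=4.7,interpolation=cv2.INTER_CUBIC))
a=cv2.imread('pics/side0.png')[155:320,230:400]; cv2.imwrite('pics/sidec.png',cv2.resize(a,None,fx=3.6,fy=3.6,interpolation=cv2.INTER_CUBIC))
E
```

```text
(no output)
```

View pics/topc.png

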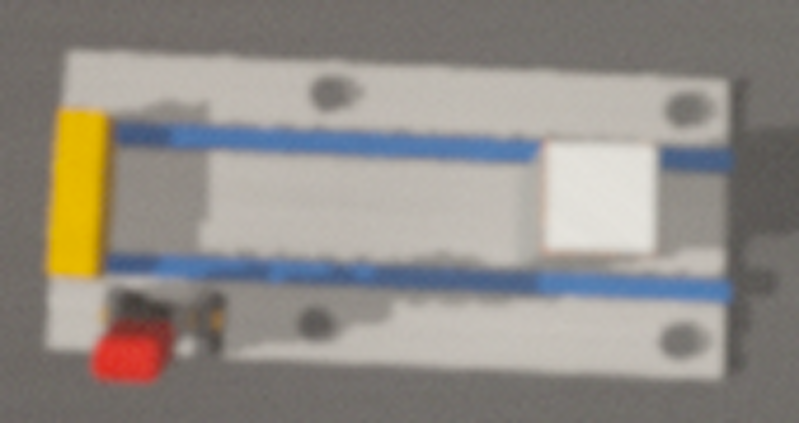

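View pics/sidec.png

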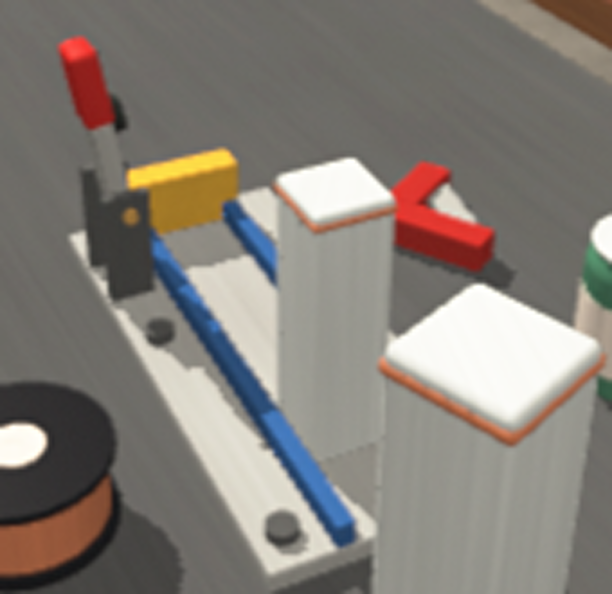

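```bash
cat > h.py <<'E'
import numpy as np, cv2
from scipy.spatial.transform import Rotation as R
from scipy.optimize import least_squares
CAM={'side':dict(f=372.7993981,c=(322.1586899,198.7443744),p=[0.31380039,-0.52636712,0.45878459],q=[0.8400485,0.47758237,-0.13609129,-0.21843251]),
'top':dict(f=378.713341,c=(321.1850708,206.69497),p=[0.5175498,-0.01864164,0.78186387],q=[-0.70212723,-0.04967147,0.05191871,0.70841693])}
def rot(q): return R.from_quat([q[1],q[2],q[3],q[0]])
def proj(n,P):
    k=CAM[n]; v=rot(k['q']).inv().apply(np.atleast_2d(P)-k['p'])
    return np.c_[k['c'][0]+k['f']*v[:,0]/-v[:,2], k['c'][1]+k['f']*v[:,1]/v[:,2]]
def ray(n,uv):
    k=CAM[n]; d=np.array([(uv[0]-k['c'][0])/k['f'],-(uv[1]-k['c'][1])/k['f'],-1.]); return np.array(k['p']),rot(k['q']).apply(d)
def atz(n,uv,z):
    p,d=ray(n,uv); return p+d*(z-p[2])/d[2]
def jw(J,P):  # jig mm -> world m
    P=np.atleast_2d(P)/1000.; c,s=np.cos(J[2]),np.sin(J[2])
    return np.c_[J[0]+c*P[:,0]-s*P[:,1],J[1]+s*P[:,0]+c*P[:,1],P[:,2]]
def wj(J,W):
    W=np.atleast_2d(W); c,s=np.cos(J[2]),np.sin(J[2]); x=W[:,0]-J[0];y=W[:,1]-J[1]
    return 1000*np.c_[c*x+s*y,-s*x+c*y,W[:,2]]
E
python3 - <<'E'
from h import *
T=lambda u,v:(240+u/4.7,190+v/4.7); S=lambda u,v:(230+u/3.6,155+v/3.6)
obs=[('top',T(67,50),(145,-65,12)),('top',T(730,80),(-145,-65,12)),('top',T(725,378),(-145,65,12)),('top',T(45,350),(145,65,12)),
('top',T(60,108),(140,-35,50)),('top',T(112,112),(120,-35,50)),('top',T(47,275),(140,35,50)),('top',T(101,277),(120,35,50)),
('side',S(70,236),(145,65,12)),('side',S(270,577),(-145,65,12)),('side',S(230,150),(140,-35,50)),('side',S(240,165),(120,-35,50)),('side',S(130,190),(120,35,50))]
f=lambda J:np.concatenate([proj(n,jw(J,P))[0]-uv for n,uv,P in obs])
r=least_squares(f,[.45,-.0,1.57],loss='soft_l1'); J=r.x; print(J.round(4)); print(f(J).reshape(-1,2).round(1))
# tube
tu=[('top',T(545,140),(20,-20,152)),('top',T(660,142),(-20,-20,152)),('top',T(658,255),(-20,20,152)),('top',T(545,250),(20,20,152)),
('side',S(275,186),(20,20,152)),('side',S(352,158),(20,-20,152)),('side',S(395,197),(-20,-20,152)),('side',S(317,224),(-20,20,152))]
def g(t):
    c,s=np.cos(t[2]),np.sin(t[2])
    return np.concatenate([proj(n,jw(J,(t[0]+c*P[0]-s*P[1],t[1]+s*P[0]+c*P[1],P[2])))[0]-uv for n,uv,P in tu])
r=least_squares(g,[-70,0,0],x_scale=[10,10,.1]); print('tube',r.x.round(3)); print(g(r.x).reshape(-1,2).round(1))
# clamp
ang=lambda a,l,t=0:(90,50-l*np.cos(a)-t*np.sin(a),66+l*np.sin(a)-t*np.cos(a))
for a in np.arange(1.6,2.11,.1): print(round(a,2),[proj(n,jw(J,ang(a,95)))[0].round(1).tolist() for n in('top','side')])
print('tip obs',T(130,345),S(75,43))
print('stop,hinge,home w',jw(J,[(120,0,32),(90,50,66),(-145,0,12)]).round(4).tolist())
for n,uv,z in (('top',(346,313),.044),('top',(372,150),.085),('top',(292,165),.02)): print(atz(n,uv,z).round(3),wj(J,atz(n,uv,z)).round(0))
for n,uv in (('top',(470,250)),('top',(447,150))): print('big',wj(J,atz(n,uv,.2)).round(0))
E
```

```text
[ 0.5713 -0.0263  1.5168]
[[ 0.5 -0.6]
 [ 0.3 -0.7]
 [ 0.3 -0. ]
 [ 0.6 -0.6]
 [ 0.1 -0.8]
 [-0.7 -1.1]
 [ 0.3 -0.2]
 [-0.8 -0.1]
 [-1.   0.1]
 [-0.4  0.7]
 [-1.6 -0.2]
 [-0.7 -0.1]
 [-1.4  0.3]]
tube [-7.3563e+01  1.1900e+00  3.7000e-02]
[[ 0.6 -0.2]
 [ 0.  -0.5]
 [ 0.8 -0.5]
 [ 0.7  0.4]
 [-1.  -2.4]
 [-0.4 -0.4]
 [ 0.5  0.5]
 [-0.7 -0.6]]
1.6 [[267.8, 258.3], [257.4, 166.6]]
1.7 [[267.5, 264.2], [252.4, 167.9]]
1.8 [[267.2, 270.0], [247.5, 169.7]]
1.9 [[267.1, 275.7], [242.7, 171.9]]
2.0 [[267.0, 281.1], [238.1, 174.6]]
2.1 [[267.1, 286.2], [233.7, 177.6]]
tip obs (267.6595744680851, 263.40425531914894) (250.83333333333334, 166.94444444444446)
stop,hinge,home w [[0.5778, 0.0936, 0.032], [0.5262, 0.0663, 0.066], [0.5635, -0.1711, 0.012]]
[ 0.421 -0.067  0.044] [[-48. 148.  44.]]
[ 0.727 -0.119  0.085] [[ -84. -160.   85.]]
[0.715 0.038 0.02 ] [[  72. -140.   20.]]
big [[-223.   26.  200.]]
big [[-189. -130.  200.]]
```

```bash
cat >> h.py <<'E'
J=np.array([0.5713,-0.0263,1.5168])
def tool(): 
    from workcell import arm
    s=arm.get_state(); return s,np.array(s['position']),rot(s['eef_rot'])
def goto(x,y,z):
    s,p,r=tool(); t=jw(J,(x,y,z))[0]; print('TCP jig',wj(J,p)[0].round(1),'need tool cm',(r.inv().apply(t-p)*100).round(2))
    for n,v in zip('xyz',np.eye(3)): 
        w=r.apply(v); c,s_=np.cos(J[2]),np.sin(J[2]); print('tool',n,'in jig',np.round([c*w[0]+s_*w[1],-s_*w[0]+c*w[1],w[2]],3))
    print('t',round(s['clock'],2),'F',np.round(s['ft_force'],1),'op',round(s['opening'],2))
E
python3 - <<'E'
from h import *
goto(-125,0,240)
from workcell import arm; print(arm.get_state()['clock'])
# big boxes: intersect top-camera & side-camera rays of top centre
def tri(a,b):
    (p,d),(q,e)=ray('top',a),ray('side',b)
    s=np.linalg.lstsq(np.c_[d,-e],q-p,rcond=None)[0]; A=p+d*s[0];B=q+e*s[1]; return (A+B)/2,np.linalg.norm(A-B)
for a,b in (((470,250),(366,255)),((449,152),(447,210)),((367.5,232),(323,209))):
    m,e=tri(a,b); print(wj(J,m).round(0),e.round(4))
E
```

```text
TCP jig [504.6 363.9 218.6] need tool cm [ -2.14 -57.5  -44.52]
tool x in jig [-0.  0. -1.]
tool y in jig [0.378 0.926 0.   ]
tool z in jig [ 0.926 -0.378 -0.   ]
t 1.1 F [-0.9  0.  -0.4] op 1.0
1.1
[[-231.   25.  181.]] 0.0012
[[-197. -132.  182.]] 0.0004
[[-73.   1. 148.]] 0.0017
```

```bash
python3 -m inch '[[-0.3,0,0,0.118],[-0.3,0,0,0.118],[-0.3,0,0,0.118],[-0.3,0,0,0.118],[-0.3,0,0,0.118],[-0.3,0,0,0.118],[-0.3,0,0,0.118],[-0.3,0,0,0.118],[-0.3,0,0,0.118],[-0.3,0,0,0.121]]' 0 20; python3 -c "
from h import *
goto(-125,0,245)"
```

```text
clock: 1.93
position: [0.2351, 0.4971, 0.2488]
eef_rot: [0.707, 0.021, 0.707, -0.021]
ft_force: [-0.1, 0.2, 0.3]
opening: 0.331
TCP jig [504.5 363.9 248.8] need tool cm [  0.38 -62.74  36.76]
tool x in jig [-0.  0. -1.]
tool y in jig [ 1.    -0.006 -0.   ]
tool z in jig [-0.006 -1.    -0.   ]
t 1.93 F [-0.1  0.2  0.3] op 0.33
```

```bash
R='x'; python3 -m inch '[[0,-1.5,1,0],[0,-3.2,1.9,0],[0,-3.2,1.9,0],[0,-3.2,1.9,0],[0,-3.2,1.9,0],[0,-3.2,1.9,0],[0,-3.2,1.9,0],[0,-3.2,1.9,0],[0,-3.2,1.9,0],[0,-3.2,1.9,0]]' && python3 -m inch '[[0,-3.2,1.9,0],[0,-3.2,1.9,0],[0,-3.2,1.9,0],[0,-3.2,1.9,0],[0,-3.2,1.9,0],[0,-3.2,1.9,0],[0,-3.2,1.9,0],[0,-3.2,1.9,0],[0,-3.2,1.9,0],[0,-1.5,1,0]]';  python3 -c "
from h import *
goto(-122,1,140)"
```

```text
clock: 2.77
position: [0.4, 0.1832, 0.2488]
eef_rot: [0.707, 0.019, 0.707, -0.019]
ft_force: [0.6, 1.3, 0.5]
opening: 0.004
clock: 3.6
position: [0.565, -0.131, 0.2484]
eef_rot: [0.707, 0.02, 0.707, -0.02]
ft_force: [-0.2, 0.5, -1.0]
opening: 0.008
TCP jig [-104.9    0.7  248.4] need tool cm [10.84 -1.71 -0.03]
tool x in jig [-0.001 -0.    -1.   ]
tool y in jig [ 1.    -0.002 -0.001]
tool z in jig [-0.002 -1.     0.   ]
t 3.6 F [-0.2  0.5 -1. ] op 0.01
```

```bash
python3 -m inch '[[0,-1.8,0,0],[0,0,0,0],[1.4,0,0,0],[1.4,0,0,0],[1.4,0,0,0],[1.4,0,0,0],[1.4,0,0,0],[1.4,0,0,0],[1.4,0,0,0],[1.0,0,0,0]]';  python3 - <<'E'
from h import *
goto(-101,1,140)
from workcell import arm
for n in("side","top"): cv2.imwrite(f'pics/{n}1.png',arm.camera(n)['color'])
a=cv2.imread('pics/side1.png')[100:320,210:430];b=cv2.imread('pics/top1.png')[160:280,260:480]
cv2.imwrite('pics/m1.png',np.hstack([cv2.resize(a,(400,400)),cv2.resize(b,(400,218))[:218] if 0 else cv2.copyMakeBorder(cv2.resize(b,(400,218)),0,182,0,0,cv2.BORDER_CONSTANT)]))
E
```

```text
clock: 4.43
position: [0.5625, -0.1445, 0.1396]
eef_rot: [0.706, 0.019, 0.707, -0.019]
ft_force: [0.2, 0.3, 0.5]
opening: 0.005
TCP jig [-118.5    2.4  139.6] need tool cm [-0.04  1.75  0.15]
tool x in jig [ 0.     0.001 -1.   ]
tool y in jig [1. 0. 0.]
tool z in jig [ 0.    -1.    -0.001]
t 4.43 F [0.2 0.3 0.5] op 0.0
```

View pics/m1.png

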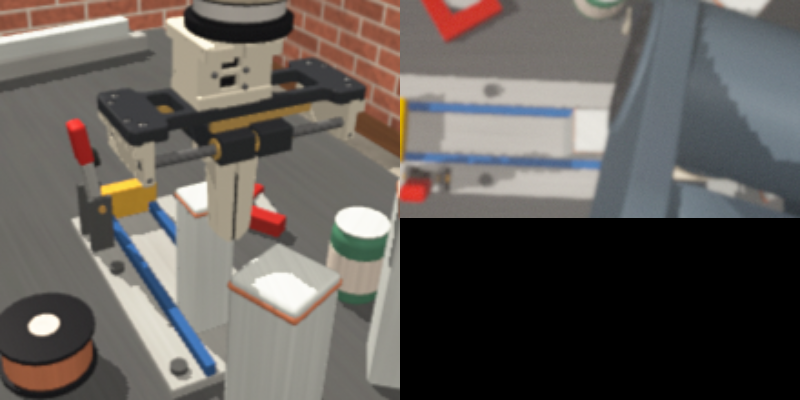

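The picture shows shut fingers right behind the tube head and clear of the big box. Push towards the stop.

```bash
python3 -m inch '[[0,0.6,0.15,0],[0,0.6,0,0],[0,0.4,0,0],[0,0.3,0,0],[0,0.3,0,0],[0,0.3,0,0],[0,0.3,0,0],[0,0.3,0,0],[0,0.3,0,0],[0,0.3,0,0]]';  python3 - <<'E'
from h import *
goto(-60,1,140)
from workcell import arm
cv2.imwrite('pics/s2.png',cv2.resize(arm.camera('side')['color'][100:320,210:430],(500,500)))
E
```

```text
clock: 5.37
position: [0.5664, -0.1083, 0.1406]
eef_rot: [0.707, 0.019, 0.707, -0.019]
ft_force: [0.5, 0.2, 0.3]
opening: 0.005
TCP jig [-82.1   0.5 140.6] need tool cm [ 0.06  2.21 -0.05]
tool x in jig [ 0.  0. -1.]
tool y in jig [ 1. -0.  0.]
tool z in jig [-0. -1. -0.]
t 5.37 F [0.5 0.2 0.3] op 0.0
```

View pics/s2.png

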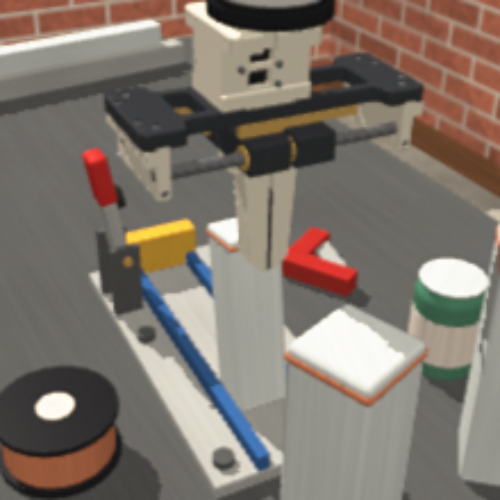

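```bash
python3 -m inch '[[0,0.3,0,0],[0,0.3,0,0],[0,0.3,0,0],[0,0.3,0,0],[0,0.3,0,0],[0,0.3,0,0],[0,0.3,0,0],[0,0.3,0,0],[0,0.2,0,0],[0,0,0,0]]';  python3 - <<'E'
from h import *
goto(-50,1,140)
from workcell import arm
cv2.imwrite('pics/s3.png',cv2.resize(arm.camera('side')['color'][100:320,210:430],(500,500)))
E
```

```text
clock: 6.25
position: [0.5678, -0.0822, 0.1406]
eef_rot: [0.707, 0.019, 0.707, -0.019]
ft_force: [-0.2, -0.5, -0.2]
opening: 0.008
TCP jig [-56.    0.5 140.6] need tool cm [ 0.06  0.6  -0.05]
tool x in jig [ 0.  0. -1.]
tool y in jig [1. 0. 0.]
tool z in jig [ 0. -1. -0.]
t 6.25 F [-0.2 -0.5 -0.2] op 0.01
```

View pics/s3.png

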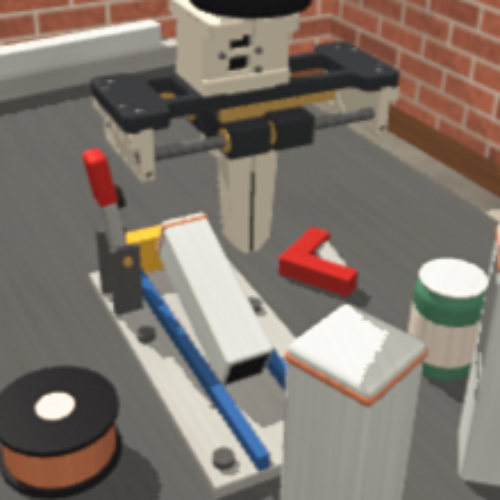

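```bash
python3 -m inch '[[-1,0,0,0],[-1,0,0,0],[0,-3,0,0],[0,-3,0,0],[0,-3,0,0],[0,-1,0,0],[0,0,0,0],[0,0,0,0],[0,0,0,0],[0,0,0,0]]';  python3 - <<'E'
from h import *
goto(-100,0,40)
from workcell import arm
a=arm.camera('side')['color'];b=arm.camera('top')['color']
cv2.imwrite('pics/s4.png',np.hstack([cv2.resize(a[100:320,210:430],(400,400)),cv2.resize(b[170:290,240:410],(400,282))[:282] if 0 else cv2.copyMakeBorder(cv2.resize(b[170:290,240:410],(400,282)),0,118,0,0,0)]))
E
```

```text
clock: 7.13
position: [0.5626, -0.1812, 0.1608]
eef_rot: [0.707, 0.019, 0.707, -0.019]
ft_force: [0.3, -0.7, -0.5]
opening: 0.004
TCP jig [-155.1    0.3  160.8] need tool cm [12.08  5.51  0.04]
tool x in jig [ 0. -0. -1.]
tool y in jig [1.    0.001 0.   ]
tool z in jig [ 0.001 -1.     0.   ]
t 7.13 F [ 0.3 -0.7 -0.5] op 0.0
```

View pics/s4.png

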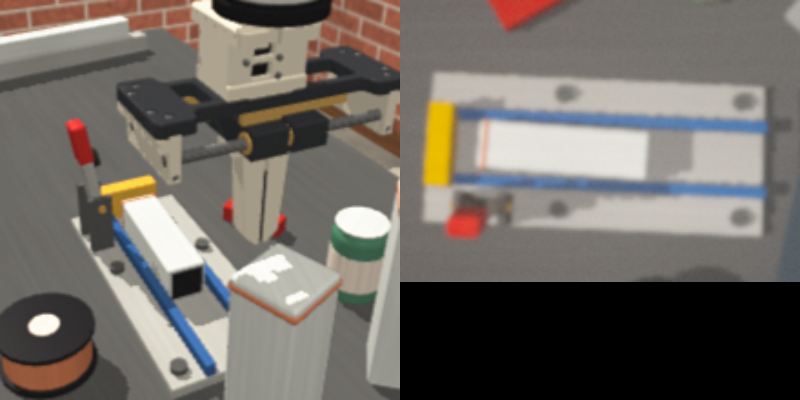

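```bash
python3 - <<'E'
from h import *
for u,v in ((646,155),(481,148)):
    print(wj(J,atz('top',(240+(u-400)/2.353,170+v/2.35),.052)).round(1))
E
python3 -m inch '[[0,3,0,0],[0,2.5,0,0],[0,0,0,0],[2,0,0,0],[2,0,0,0],[2,0,0,0],[2,0,0,0],[2,0,0,0],[2,0,0,0],[0.6,0,0,0]]';  python3 - <<'E'
from h import *
goto(-30,0,34)
E
```

```text
[[-39.9   3.3  52. ]]
[[95.4  3.6 52. ]]
clock: 8.07
position: [0.5641, -0.1271, 0.032]
eef_rot: [0.706, 0.019, 0.708, -0.019]
ft_force: [-1.3, 0.6, 0.6]
opening: 0.001
TCP jig [-101.     1.8   32. ] need tool cm [-0.19  7.1   0.18]
tool x in jig [ 0.001  0.004 -1.   ]
tool y in jig [1.    0.001 0.001]
tool z in jig [ 0.001 -1.    -0.004]
t 8.07 F [-1.3  0.6  0.6] op 0.0
```

```bash
python3 -m inch '[[0,1.5,0.1,0],[0,1.5,0,0],[0,1.0,0,0],[0,0.5,0,0],[0,0.4,0,0],[0,0.4,0,0],[0,0.4,0,0],[0,0.4,0,0],[0,0.3,0,0],[0,0.2,0,0]]';  python3 - <<'E'
from h import *
goto(-28,0,34)
E
```

```text
clock: 8.9
position: [0.5702, -0.0617, 0.0348]
eef_rot: [0.707, 0.019, 0.707, -0.019]
ft_force: [0.0, -4.5, 2.5]
opening: 0.004
TCP jig [-35.4  -0.8  34.8] need tool cm [ 0.08  0.74 -0.08]
tool x in jig [-0. -0. -1.]
tool y in jig [ 1. -0. -0.]
tool z in jig [-0. -1.  0.]
t 8.9 F [ 0.  -4.5  2.5] op 0.0
```

```bash
python3 -m inch '[[0,0.2,0,0],[0,0.2,0,0],[0,0.1,0,0],[0,0.1,0,0],[0,0.1,0,0],[0,0.05,0,0],[0,0.05,0,0],[0,0.05,0,0],[0,0,0,0],[0,0,0,0]]';  python3 - <<'E'
from h import *
goto(-28,0,34)
E
```

```text
clock: 9.73
position: [0.5705, -0.0538, 0.0347]
eef_rot: [0.707, 0.019, 0.707, -0.019]
ft_force: [-0.2, -9.4, 3.6]
opening: 0.005
TCP jig [-27.5  -0.7  34.7] need tool cm [ 0.07 -0.05 -0.07]
tool x in jig [-0.001 -0.    -1.   ]
tool y in jig [ 1.     0.    -0.001]
tool z in jig [ 0. -1.  0.]
t 9.73 F [-0.2 -9.4  3.6] op 0.01
```

```bash
python3 -m inch '[[0,0.05,0,0],[0,0.05,0,0],[0,0.05,0,0],[0,0.05,0,0],[0,0,0,0],[0,0,0,0],[0,0,0,0],[0,0,0,0],[0,0,0,0],[0,0,0,0]]';  python3 - <<'E'
from h import *
goto(-28,0,34)
from workcell import arm
a=arm.camera('side')['color'];b=arm.camera('top')['color']
cv2.imwrite('pics/s5.png',np.hstack([cv2.resize(a[140:260,230:350],(400,400),interpolation=2),cv2.resize(b[190:280,240:330],(400,400),interpolation=2)]))
E
```

```text
clock: 10.57
position: [0.5705, -0.0537, 0.0348]
eef_rot: [0.707, 0.018, 0.707, -0.02]
ft_force: [-1.4, -22.6, 3.4]
opening: 0.005
TCP jig [-27.4  -0.7  34.8] need tool cm [ 0.08 -0.06 -0.07]
tool x in jig [-0.003 -0.    -1.   ]
tool y in jig [ 1.     0.    -0.003]
tool z in jig [ 0. -1.  0.]
t 10.57 F [ -1.4 -22.6   3.4] op 0.01
```

View pics/s5.png

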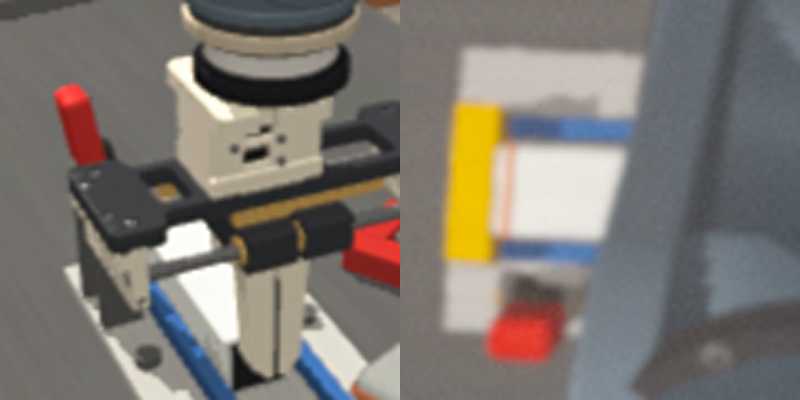

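The tube is home: the head touches the stop in the top view and the force rose to 22 N with no more travel. Next, back off, rise, and go round to the far side of the clamp arm.

```bash
python3 -m inch '[[0,-0.5,0,0],[0,-0.8,0,0],[-1,0,0,0],[-3,0,0,0],[-3,0,0,0],[-3,0,0,0],[-3,0,0,0],[-3,0,0,0],[0,0,-2,0],[0,0,-2,0]]' && python3 -m inch '[[0,0,-3,0],[0,0,-3,0],[0,2,-2,0],[0,3,0,0],[0,3,0,0],[0,3,0,0],[0,2,0,0],[0,0,0,0],[0,0,0,0],[0,0,0,0]]';  python3 - <<'E'
from h import *
goto(90,115,132)
from workcell import arm
a=arm.camera('side')['color'];b=arm.camera('top')['color']
cv2.imwrite('pics/s6.png',np.hstack([cv2.resize(a[100:300,200:400],(400,400),interpolation=2),cv2.resize(b[190:310,230:350],(400,400),interpolation=2)]))
E
```

```text
clock: 11.5
position: [0.5302, -0.0616, 0.1967]
eef_rot: [0.708, 0.019, 0.706, -0.019]
ft_force: [-0.3, -0.0, -0.2]
opening: 0.003
clock: 12.33
position: [0.4568, 0.0719, 0.1948]
eef_rot: [0.707, 0.019, 0.707, -0.019]
ft_force: [-0.3, -0.5, 1.2]
opening: 0.005
TCP jig [ 91.9 119.7 194.8] need tool cm [ 6.28 -0.19  0.47]
tool x in jig [ 0.  0. -1.]
tool y in jig [1. 0. 0.]
tool z in jig [ 0. -1. -0.]
t 12.33 F [-0.3 -0.5  1.2] op 0.0
```

View pics/s6.png

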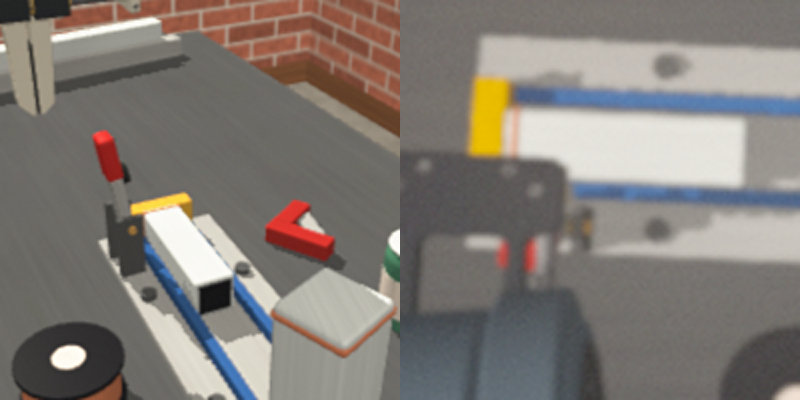

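```bash
python3 -m inch '[[2,-0.2,0,0],[2.3,0,0,0],[2,0,0,0],[0,0,1,0],[0,0,1.5,0],[0,0,1,0],[0,0,0.8,0],[0,0,0.8,0],[0,0,0.8,0],[0,0,0.8,0]]';  python3 - <<'E'
from h import *
goto(90,35,132)
from workcell import arm
a=arm.camera('side')['color']
cv2.imwrite('pics/s7.png',cv2.resize(a[100:260,180:340],(480,480),interpolation=2))
E
```

```text
clock: 13.27
position: [0.5244, 0.0664, 0.1318]
eef_rot: [0.707, 0.019, 0.707, -0.019]
ft_force: [-1.3, 0.3, -1.3]
opening: 0.005
TCP jig [ 90.   51.9 131.8] need tool cm [-0.02  0.    1.69]
tool x in jig [-0.  0. -1.]
tool y in jig [ 1. -0. -0.]
tool z in jig [-0. -1. -0.]
t 13.27 F [-1.3  0.3 -1.3] op 0.0
```

View pics/s7.png

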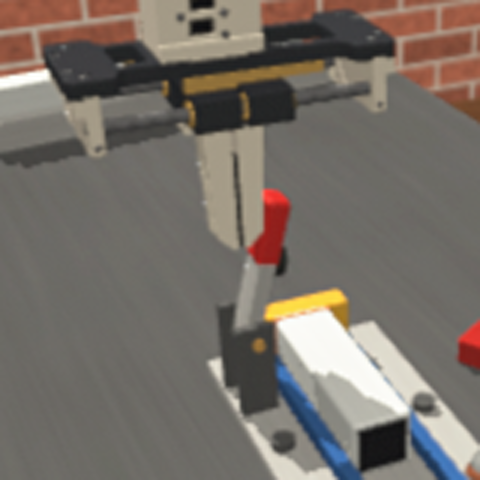

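```bash
python3 -m inch '[[0.1,0,0.9,0],[0.1,0,0.9,0],[0.2,0,0.8,0],[0.2,0,0.8,0],[0.7,0,0.8,0],[0.9,0,0.7,0],[0.9,0,0.5,0],[0.9,0,0.5,0],[0.3,0,0.1,0],[0,0,0,0]]';  python3 - <<'E'
from h import *
goto(90,-22,74)
from workcell import arm
a=arm.camera('side')['color']
cv2.imwrite('pics/s8.png',cv2.resize(a[100:260,180:340],(480,480),interpolation=2))
E
```

```text
clock: 14.15
position: [0.5832, 0.0632, 0.0872]
eef_rot: [0.706, 0.019, 0.708, -0.019]
ft_force: [-0.5, 0.2, 0.1]
opening: 0.002
TCP jig [90.  -7.1 87.2] need tool cm [1.32 0.   1.5 ]
tool x in jig [-0.     0.002 -1.   ]
tool y in jig [ 1. -0. -0.]
tool z in jig [-0.    -1.    -0.002]
t 14.15 F [-0.5  0.2  0.1] op 0.0
```

View pics/s8.png

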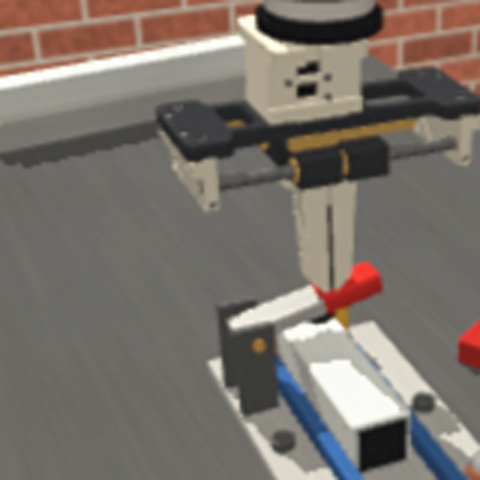

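```bash
python3 -m inch '[[-1,0,0,0],[-0.8,0,0.7,0],[0,0,1,0],[0.5,0,0,0],[0.6,0,0,0],[0.6,0,0,0],[0.5,0,0,0],[0.4,0,0,0],[0.3,0,0,0],[0,0,0,0]]';  python3 - <<'E'
from h import *
goto(90,-22,74)
from workcell import arm
a=arm.camera('side')['color']
cv2.imwrite('pics/s9.png',cv2.resize(a[100:260,180:340],(480,480),interpolation=2))
E
```

```text
clock: 15.03
position: [0.6002, 0.0623, 0.0768]
eef_rot: [0.706, 0.019, 0.707, -0.019]
ft_force: [-0.4, 0.3, -0.4]
opening: 0.006
TCP jig [ 90.1 -24.1  76.8] need tool cm [ 0.28 -0.01 -0.2 ]
tool x in jig [-0.     0.001 -1.   ]
tool y in jig [ 1.  0. -0.]
tool z in jig [ 0.    -1.    -0.001]
t 15.03 F [-0.4  0.3 -0.4] op 0.01
```

View pics/s9.png

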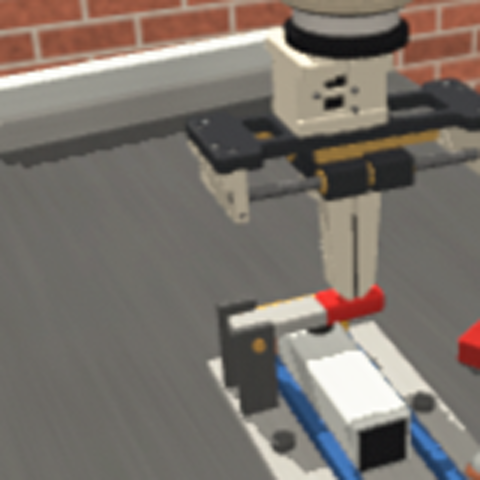

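```bash
python3 -m inch '[[0.1,0,0,0],[0.1,0,0,0],[0.05,0,0,0],[0.05,0,0,0],[0.05,0,0,0],[0.05,0,0,0],[0,0,0,0],[0,0,0,0],[0,0,0,0],[0,0,0,0]]';  python3 - <<'E'
from h import *
goto(90,-22,74)
E
```

```text
clock: 15.92
position: [0.6007, 0.0623, 0.0737]
eef_rot: [0.707, 0.019, 0.707, -0.019]
ft_force: [0.6, -0.0, 0.4]
opening: 0.005
TCP jig [ 90.1 -24.6  73.7] need tool cm [-0.03 -0.01 -0.26]
tool x in jig [ 0. -0. -1.]
tool y in jig [1. 0. 0.]
tool z in jig [ 0. -1.  0.]
t 15.92 F [ 0.6 -0.   0.4] op 0.01
```

Almost there, with no firm resistance yet.

```bash
python3 -m inch '[[0.05,0,0,0],[0.05,0,0,0],[0.05,0,0,0],[0.05,0,0,0],[0,0,0,0],[0,0,0,0],[0,0,0,0],[0,0,0,0],[0,0,0,0],[0,0,0,0]]';  python3 - <<'E'
from h import *
goto(90,-22,74)
E
```

```text
clock: 16.75
position: [0.6009, 0.0623, 0.0734]
eef_rot: [0.707, 0.019, 0.707, -0.019]
ft_force: [-7.1, -1.3, 19.5]
opening: 0.006
TCP jig [ 90.1 -24.7  73.4] need tool cm [-0.06 -0.01 -0.27]
tool x in jig [-0.    -0.001 -1.   ]
tool y in jig [ 1.  0. -0.]
tool z in jig [ 0.    -1.     0.001]
t 16.75 F [-7.1 -1.3 19.5] op 0.01
```

The arm is hard down: 19.5 N with no more travel. Now back off and check.

```bash
python3 -m inch '[[-0.5,0,0,0],[-2,0,0,0],[-3,0,0,0],[-3,0,0,0],[-3,0,0,0],[-2,0,0,0],[0,3,0,0],[0,4,0,0],[0,4,0,0],[0,4,0,0]]' && python3 -m inch '[[0,4,0,0],[0,4,0,0],[0,4,0,0],[0,4,0,0],[0,2,0,0],[0,0,0,0],[0,0,0,0],[0,0,0,0],[0,0,0,0],[0,0,0,0]]';  python3 - <<'E'
from h import *
from workcell import arm
a=arm.camera('side')['color'];b=arm.camera('top')['color']
cv2.imwrite('pics/top9.png',b);cv2.imwrite('pics/side9.png',a)
cv2.imwrite('pics/s10.png',np.hstack([cv2.resize(a[150:250,230:330],(400,400),interpolation=2),cv2.resize(b[190:290,240:340],(400,400),interpolation=2)]))
for nm,z in (('face z52 +-18',52),):
    print(proj('top',jw(J,[(120,18,52),(120,-18,52),(-20,20,52),(-20,-20,52)])).round(1).tolist())
for an in (0,.05,.1): print(an,[proj(n,jw(J,(90,50-95*np.cos(an)+8*np.sin(an),66+95*np.sin(an)+8*np.cos(an))))[0].round(1).tolist() for n in('side','top')])
t=jw(J,[(0,0,0)]); 
for n,uv,z in (('top',(346,313),.044),): pass
for q in("spool","tin","magnet"):
    print(q,[(n,[round(float(x)) for x in r[0]['centre']]) for n in("side","top") if (r:=arm.look_for(n,q))])
s=arm.get_state(); print(s['clock'],s['position'],s['ft_force'])
E
```

```text
clock: 17.58
position: [0.6085, 0.2136, 0.2067]
eef_rot: [0.707, 0.019, 0.707, -0.019]
ft_force: [0.3, -0.5, 0.0]
opening: 0.007
clock: 18.42
position: [0.6188, 0.3906, 0.2069]
eef_rot: [0.707, 0.02, 0.707, -0.02]
ft_force: [0.5, -0.5, -0.0]
opening: 0.003
[[261.2, 239.9], [262.4, 221.2], [333.9, 244.2], [334.7, 223.5]]
0 [[306.1, 196.5], [277.5, 206.5]]
0.05 [[305.8, 194.5], [277.2, 206.4]]
0.1 [[305.5, 192.6], [276.9, 206.5]]
spool [('side', [236, 291]), ('top', [344, 312])]
tin [('side', [406, 241]), ('top', [369, 155])]
magnet [('side', [349, 217]), ('top', [290, 168])]
18.8167 [0.61850969 0.39175386 0.2066481 ] [ 0.13505684 -0.38700319 -0.99053553]
```

View pics/s10.png

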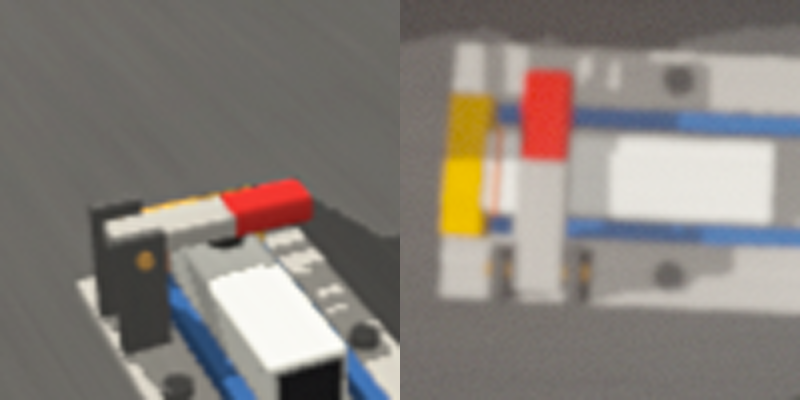

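View pics/side9.png

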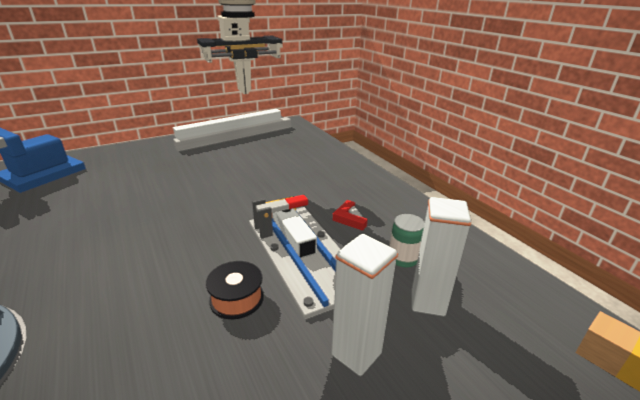

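Final check:
- **Tube:** its foot end is at top-view column 333, against a predicted 334 for fully home.
- **Clamp:** the arm is level, with the pad on the tube.
- **Bystanders:** all three are where they were.

```bash
python3 -c "
from workcell import arm
print(arm.hand_in())"
```

```text
the job is handed in; nothing more can be done
None
```

I tipped the tube over with the shut fingers so it lies in the bed with its seam end towards the stop, then pushed it home. After that I pushed the clamp arm over and pressed it down onto the tube. Nothing was gripped or lifted, and I handed in at about 19 s of the 54 s allowed.

My last checks:
- **Tube against the stop:** the push force rose from about 5 N to 22 N with no further travel. After I backed off, the foot end showed at column 333 in the top view, against 334 predicted for fully home, which is within about 1–2 mm.
- **Clamp:** it stopped hard at about 20 N with the fingertips at z = 73.4 mm, against 74 mm expected for a shut arm. The pictures show it level with the pad on the tube.
- **Spool, tin and magnet:** these look unmoved. The detector's positions shifted by 1 to 4 pixels between pictures, which I took as its normal scatter; I ran no finer check.
- **Robot:** it ended well clear, touching nothing.

No check failed. The stop contact at the head end lies in shadow in the last pictures, so that check rests on the force and the foot position rather than a clear view of the gap.

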